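# Pack the burner service caddy

### The job

Pack the burner service caddy from the parts scattered on the bench: stand both brass nozzles upright in the yellow bin, stand the black rubber stopper upright in the blue bin, and lay the hexagon nut flat in the red bin. The steel cap screw and the brown cork do not belong to the kit: leave them standing where they are.

Things in the scene. Friction and masses are not known exactly. Their poses are not given: they have to be found in the camera images.
- nozzle_a_mid (a point): One of two identical brass burner nozzles, loose, standing upright on the bench: hexagonal foot 18 mm over corners (along its x), 15 mm over flats (two face its +y and -y), tapering to a narrow tip, 40 mm tall, about 30 g. The point is on its axis half-way up, 20 mm above its foot; z along its axis to the tip.
- nozzle_b_mid (a point): One of two identical brass burner nozzles, loose, standing upright on the bench: hexagonal foot 18 mm over corners (along its x), 15 mm over flats (two face its +y and -y), tapering to a narrow tip, 40 mm tall, about 30 g. The point is on its axis half-way up, 20 mm above its foot; z along its axis to the tip.
- stopper_mid (a point): Black rubber stopper, loose, standing on its narrow end: round, 29 mm across (take it as 29 mm wide at every height), 28 mm tall, about 20 g. The point is on its axis half-way up, 14 mm above its foot; z up along its axis.
- nut_mid (a point): Steel hexagon nut, loose, lying flat on the bench: 22 mm over its corners (along its x), 19 mm over its flats (two of them face its +y and -y), 9 mm thick. The point is the centre of the nut, 4.5 mm above the bench; z along its hole.
- yellow_floor (a point): Yellow bin of the service caddy. Open plastic tub, outside 106 mm along its x, 98 along its y, 20 high, walls 3 mm, fixed. The point is the middle of its inner floor, 7 mm above the bench; rim 17 mm above the point. z up. Three such bins stand side by side along y, 102 mm apart in any order, in a fixed grey tray of 118 x 330 mm with a 12 mm rim.
- blue_floor (a point): Blue plastic bin of the caddy, the same size and make as the yellow one. The point is the middle of its inner floor, 7 mm above the bench; axes as for the yellow bin.
- red_floor (a point): Red plastic bin of the caddy, the same size and make as the yellow one. The point is the middle of its inner floor, 7 mm above the bench; axes as for the yellow bin.
- screw_mid (a point): Silver-grey steel socket cap screw, loose, standing on its head: 16 mm across the head, 45 mm tall. Not part of the kit. The point is on its axis half-way up, 22.5 mm above the bench; z up along its axis.
- cork_mid (a point): Brown cork of the same shape as the black stopper, loose, standing on its narrow end: 29 mm across the top, 28 mm tall. Not part of the kit. The point is on its axis half-way up, 14 mm above the bench; z up along its axis.
Things that resemble listed ones, but are neither listed nor needed, are in the scene too. Several things look just like the part that bears stopper_mid: the one meant starts farthest from the robot's base.

How it is judged:
At the end, for the whole second after the job is handed in: Both nozzles upright (within 0.2 rad) on the floor of the yellow bin, the stopper upright in the blue bin, the nut flat in the red bin (heights within 6 mm), all at rest and released; the cap screw and the cork still stand within 15 mm of where they began (x of nozzle_a_mid in the frame of yellow_floor between -0.05 and 0.05 m and y of nozzle_a_mid in the frame of yellow_floor between -0.046 and 0.046 m and z of nozzle_a_mid in the frame of yellow_floor between 0.014 and 0.026 m and angle between each of nozzle_a_mid, nozzle_b_mid, stopper_mid, screw_mid, cork_mid's own z axis and vertical below 0.2 rad and linear speed of each of nozzle_a, nozzle_b, stopper, nut below 0.02 m/s and x of nozzle_b_mid in the frame of yellow_floor between -0.05 and 0.05 m and y of nozzle_b_mid in the frame of yellow_floor between -0.046 and 0.046 m and z of nozzle_b_mid in the frame of yellow_floor between 0.014 and 0.026 m and x of stopper_mid in the frame of blue_floor between -0.05 and 0.05 m and y of stopper_mid in the frame of blue_floor between -0.046 and 0.046 m and z of stopper_mid in the frame of blue_floor between 0.008 and 0.02 m and x of nut_mid in the frame of red_floor between -0.05 and 0.05 m and y of nut_mid in the frame of red_floor between -0.046 and 0.046 m and z of nut_mid in the frame of red_floor between -0.0015 and 0.0105 m and angle between the z axis of nut_mid and the z axis of red_floor, either way round below 0.2 rad and distance of each of screw_mid, cork_mid from where it was at the start of the episode below 0.015 m); the robot touches nothing.
It fails at once if The steel cap screw is knocked over or moved from its place (distance of screw_mid from where it was at the start of the episode above 0.015 m or angle between screw_mid's own z axis and vertical above 0.3 rad).
It fails at once if The cork is knocked over or moved from its place (distance of cork_mid from where it was at the start of the episode above 0.015 m or angle between cork_mid's own z axis and vertical above 0.3 rad).
It also fails if it takes over 112 s, if anything falls off the work surface, if the arm or the gripper's body presses on something with over 40 N, if the wrist force passes 120 N, or if a joint passes its speed limit or range.

### The arm

A 6-joint arm with a two-finger parallel gripper is mounted at the origin on a cart in front of the work surface, level with it; the furniture and walls round the work are solid. World frame = base frame: x ahead of the robot, y to its left, z up, the work surface at z = 0. Lengths are in m, angles in rad, forces in N, time in s.
With the tool pointing down it reaches from about 0.275 to 0.75 m from the base axis. Payload 10.2 kg.
Tool frame: the origin (TCP) lies at the very end of the fingers, on their centre line; the grasp point (between the pads) lies 19 mm behind it; z points along the fingers, y is the line along which they close (so a half turn about z gives the same grasp; the last joint's range is limited). The gripper opens to 88 mm and grips with 3 to 60 N. Pads are 18 mm wide; open, the fingers measure 123 mm over their backs; the gripper's body (75 mm by 187 mm) begins 45 mm behind the grasp point.
Start: joints at [0.895, 0.313, 1.498, -0, 1.331, -0.223], TCP at [0.23, 0.472, 0.239] pointing down, gripper open.
Joint ranges: [-2.94, 2.94], [-0.97, 2.17], [0.19, 2.56], [-1.23, 4.37], [0.02, 3.11], [-2.88, 2.88]. Speed limits (rad/s): [2.39, 2.39, 3.01, 3.14, 3.14, 3.14].

### API

Orientations are given as a unit quaternion [x, y, z, w].
In Python, from workcell import bot, get_image, calibration, finish_job gives the robot as it stands.
- The arm moves only by the tool step_arm, never from a script. Its argument "plan" is one flat list of numbers, 7 for each row, row after row: the turn, a rotation vector about the tool's x, y, z in degrees, then the shift along the tool's x, y, z in mm, then the opening, from 0 (shut) to 1 (fully open). In form: [rx, ry, rz, tx, ty, tz, grip, rx, ry, rz, tx, ty, tz, grip, ...]. A call has 1 to 10 rows; each row shifts and turns the commanded pose from where the row before left it, along the tool's axes as they then stand; what a row does not reach is not made up. A row lasts 1/12 s, in which the tool goes at most 41.7 mm and 7.16 degrees, less where a joint would pass 70% of its speed; a pose out of reach is approached as far as the arm can. A call is refused whole if a number of a shift passes 41.7 or a number of a turn 7.16, either way. A call with a gripper value outside its range is refused whole. The fingers move at their own pace and stop on an object; "squeeze" is the grip in N (left out, the last holds). Time passes only in rows, so rows that do not move let the fingers close. It gives the time, the measured TCP pose, the force, the opening and the grip force at its end, in the units of the state.
- bot.sense(): the state, without advancing time (a new reading comes with each control period).
- get_image(name): name is "scene" or "top"; returns (picture, depth): 480x640x3 uint8, red, green, blue; 480x640 float32, m along the optical axis (not along the pixel's ray), 0 where there is no reading.
- calibration(name): a dict with "camera_matrix" (3x3 intrinsics, pixels), "R" (3x3) and "t" (3): a world point X has camera coordinates R X + t. Camera axes: x right, y down, z forward; pixel columns grow to the right and rows downward; lengths in m; the calibration is good to about 2 mm. A picture is of the moment at which its call begins. calibration takes no time and is no camera call.
- finish_job(): hands the job in; it is judged then, once.
The state is a dict: "t": time; "joint_pos": joint angles; "joint_velocities": joint speeds; "tau": joint torques, N m; "ee_pos": TCP position; "ee_rot": TCP orientation; "force": force on the tool from outside, world axes, zero at the start; "ft_torque": the same for the moment, N m; "width": finger opening in m; "grasp_force": force on a finger pad.
Only numpy, scipy, OpenCV 4.12 (cv2) and the standard library are available. Lean on these libraries where they do the work, as an engineer would, in place of code of your own. Each camera call takes 0.05 s, during which the arm holds its last target. There are 200 camera calls.

## Working session

There is one attempt and no reset: what is moved stays moved. The work goes in short steps, Python scripts to look and compute and a tool call to move; the robot and the scene stay as the last step left them, time stands still between calls to the robot, and variables do not carry over. Pictures are saved under pics/ and viewed, at most 14 in all, crops included, and the job is handed in when it is done.

Besides the shell and the picture viewer there is one more tool, called after "Request:" by a JSON object that holds its "method" and its "body", one argument or row to a line. step_arm: Moves the arm, as the interface text tells. Its arguments: {"type":"object","properties":{"plan":{"type":"array"},"squeeze":{"type":"number"}},"required":["plan"]}

```bash
mkdir -p pics; ls
python3 - <<'E'
from workcell import bot,get_image,calibration
import cv2,numpy as np
for n in("top","scene"):
    p,d=get_image(n); cv2.imwrite(f"pics/{n}0.png",p[:,:,::-1]); np.save(f"{n}0.npy",d); np.save(f"{n}0p.npy",p)
    c=calibration(n); print(n,c["camera_matrix"].round(1).tolist(),c["R"].round(3).tolist(),c["t"].round(3).tolist())
s=bot.sense(); print(s)
E
```

```text
pics
top [[598.0, 0.0, 320.9], [0.0, 598.0, 234.4], [0.0, 0.0, 1.0]] [[-0.006, -1.0, 0.005], [-0.989, 0.005, -0.145], [0.145, -0.006, -0.989]] [0.037, 0.566, 0.958]
scene [[503.7, 0.0, 319.7], [0.0, 503.7, 247.5], [0.0, 0.0, 1.0]] [[0.612, -0.791, 0.023], [-0.393, -0.33, -0.858], [0.686, 0.516, -0.513]] [-0.324, 0.263, 0.509]
{'t': 0.1, 'joint_pos': array([ 8.94585267e-01,  3.13367967e-01,  1.49832021e+00,  1.14159913e-05,
        1.33099910e+00, -2.23391787e-01]), 'joint_velocities': array([ 0.00013307, -0.00240796, -0.00326613,  0.00062159,  0.00118859,
        0.00012169]), 'tau': array([ 1.92986750e-03, -4.02807820e+01, -2.52644777e+01,  6.95542060e-02,
        3.41787294e-02, -5.18175045e-05]), 'ee_pos': array([0.22956086, 0.4719218 , 0.23824704]), 'ee_rot': array([ 2.24481535e-01,  9.74478189e-01, -4.90462022e-04, -2.42956323e-04]), 'force': array([-0.12038294,  0.31401602, -0.19514056]), 'ft_torque': array([-0.02950388, -0.05060382, -0.02542258]), 'grasp_force': 0.0, 'width': 0.08842804474073561}
```

View pics/top0.png

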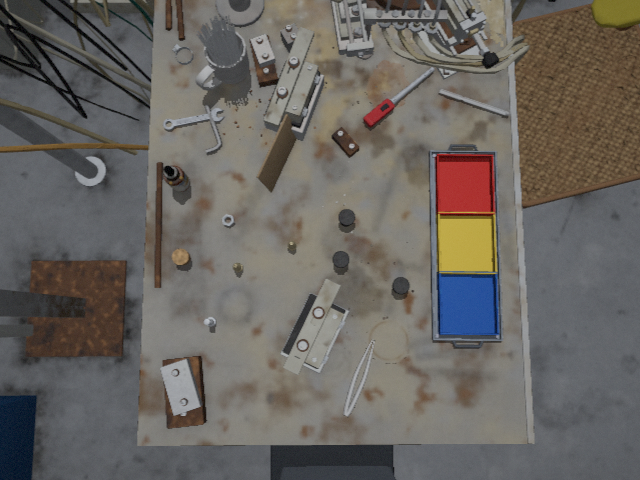

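View pics/scene0.png

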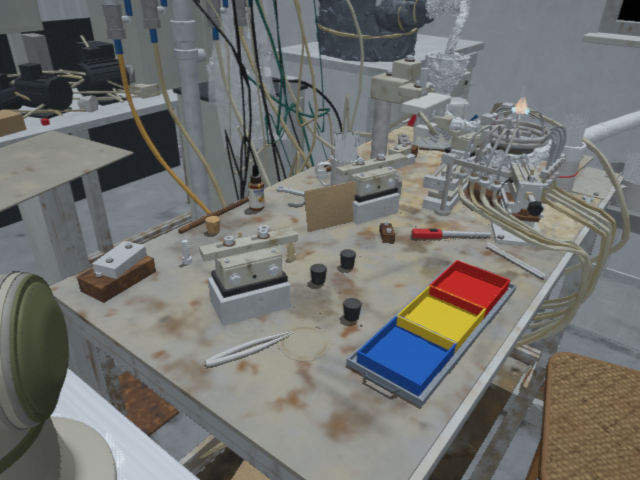

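The top view shows three stopper lookalikes at (347,217), (341,261) and (400,287). The base projects to about (344,587), so (347,217) is the farthest and is the one meant. Brass nozzles are at (292,246) and (238,267), the nut at (228,219), the screw at (210,322) and the cork at (180,257). The bins are on the right: red at y≈185, yellow at 245, blue at 305.

```bash
cat > h.py <<'E'
import numpy as np,cv2
from workcell import bot,get_image,calibration
def ray(n,u,v,z):
    c=calibration(n);K,R,t=c["camera_matrix"],np.array(c["R"]),np.array(c["t"])
    o=-R.T@t; d=R.T@np.linalg.inv(K)@np.array([u,v,1.]); return o+d*(z-o[2])/d[2]
def proj(n,X):
    c=calibration(n);q=c["camera_matrix"]@(np.array(c["R"])@X+c["t"]);return q[:2]/q[2]
def cloud(n,d):
    c=calibration(n);K=np.array(c["camera_matrix"]);v,u=np.mgrid[:480,:640]
    P=np.stack([(u-K[0,2])/K[0,0]*d,(v-K[1,2])/K[1,1]*d,d],-1)-np.array(c["t"]); return P@np.array(c["R"])
E
python3 - <<'E'
from h import *
d=np.load("top0.npy");p=np.load("top0p.npy");P=cloud("top",d)
Z=P[...,2]
print("bench z",np.median(Z[300:330,150:200]),np.median(Z[220:240,380:420]))
def obj(name,u,v,r=13,thr=.004,ht=None):
    m=np.zeros(Z.shape,np.uint8);m[v-r:v+r,u-r:u+r]=(Z[v-r:v+r,u-r:u+r]>thr)
    q=P[m>0]
    if len(q)<3: print(name,"few");return
    top=q[q[:,2]>q[:,2].max()-.005]
    print(name,len(q),"min",q.min(0).round(3),"max",q.max(0).round(3),"topmean",top.mean(0).round(4),len(top))
for a in [("S1",347,217),("S2",341,261),("S3",400,287),("nA",292,246),("nB",238,267),("nut",228,219),("screw",210,322),("cork",180,257),("block",315,325,48),("boxL",183,390,40),("tong",360,375,35),("blk2",295,85,45),("brown",345,142,16),("stick",280,155,35),("bottle",174,177,14),("rod",158,225,8),("driver",380,110,20)]: obj(*a)
hsv=cv2.cvtColor(p,cv2.COLOR_RGB2HSV)
for n,lo,hi in(("red",(0,150,60),(8,255,255)),("yel",(22,120,60),(35,255,255)),("blue",(100,150,60),(125,255,255))):
    m=cv2.inRange(hsv,lo,hi);m[:,:428]=0;m[:145]=0;m[350:]=0;m[:,505:]=0
    c=max(cv2.findContours(m,0,2)[0],key=cv2.contourArea);(u,v),wh,a=cv2.minAreaRect(c)
    r=m>0;top=r&(Z>.02)
    q=P[top]
    print(n,(u,v),wh,a,ray("top",u,v,.024).round(4),"z",np.median(Z[int(v)-8:int(v)+8,int(u)-8:int(u)+8]),np.percentile(q,[2,98],axis=0).round(3).tolist() if len(q) else 0)
def crop(u,v,r,s): 
    return cv2.resize(p[v-r:v+r,u-r:u+r,::-1],(s,s),interpolation=cv2.INTER_CUBIC)
o=np.vstack([np.hstack([crop(347,217,14,260),crop(292,246,14,260),crop(238,267,14,260)]),np.hstack([crop(228,219,14,260),crop(341,261,14,260),crop(400,287,14,260)])])
cv2.imwrite("pics/crops.png",o)
E
```

```text
bench z -7.497248735953803e-05 -0.00034867170388075294
S1 244 min [ 0.421 -0.028  0.004] max [0.623 0.04  1.03 ] topmean [0.4207 0.04   1.03  ] 4
S2 240 min [ 0.421 -0.014  0.004] max [0.544 0.04  1.03 ] topmean [0.4207 0.04   1.03  ] 2
S3 241 min [ 0.421 -0.122  0.004] max [0.495 0.04  1.03 ] topmean [0.4207 0.04   1.03  ] 2
nA 81 min [0.421 0.04  0.004] max [0.574 0.103 1.03 ] topmean [0.4207 0.04   1.03  ] 1
nB 86 min [0.421 0.04  0.004] max [0.538 0.199 1.03 ] topmean [0.4207 0.04   1.03  ] 2
nut 99 min [0.421 0.04  0.004] max [0.615 0.214 1.03 ] topmean [0.4207 0.04   1.03  ] 2
screw 100 min [0.407 0.206 0.004] max [0.439 0.243 0.05 ] topmean [0.4226 0.2206 0.0467] 18
cork 249 min [0.421 0.04  0.004] max [0.556 0.285 1.03 ] topmean [0.4207 0.04   1.03  ] 3
block 3734 min [ 0.338 -0.034  0.004] max [0.497 0.125 1.03 ] topmean [0.4207 0.04   1.03  ] 34
boxL 2867 min [0.248 0.04  0.004] max [0.421 0.333 1.03 ] topmean [0.4207 0.04   1.03  ] 21
tong 670 min [ 0.278 -0.088  0.004] max [0.421 0.04  1.03 ] topmean [0.4207 0.04   1.03  ] 20
blk2 4576 min [ 0.421 -0.001  0.004] max [0.92
[... 270 characters left out ...]
 max [0.699 0.315 1.03 ] topmean [0.4207 0.04   1.03  ] 6
rod 116 min [0.576 0.306 0.004] max [0.603 0.327 0.016] topmean [0.5894 0.3155 0.0127] 64
driver 516 min [ 0.421 -0.108  0.004] max [0.833 0.04  1.03 ] topmean [0.4207 0.04   1.03  ] 3
red (465.0, 182.5) (57.0, 58.0) 90.0 [ 0.6578 -0.2154  0.024 ] z 0.007005996896719534 [[0.421, -0.264, 0.02], [0.709, 0.04, 1.03]]
yel (466.0090637207031, 242.47430419921875) (60.95647048950195, 56.00892639160156) 0.9877604246139526 [ 0.5535 -0.2128  0.024 ] z 0.007157080954004557 [[0.421, -0.263, 0.02], [0.606, 0.04, 1.03]]
blue (468.0, 304.0) (60.0, 60.0) 90.0 [ 0.4496 -0.2119  0.024 ] z 0.007039503292888286 [[0.4, -0.261, 0.021], [0.498, 0.04, 1.03]]
```

View pics/crops.png

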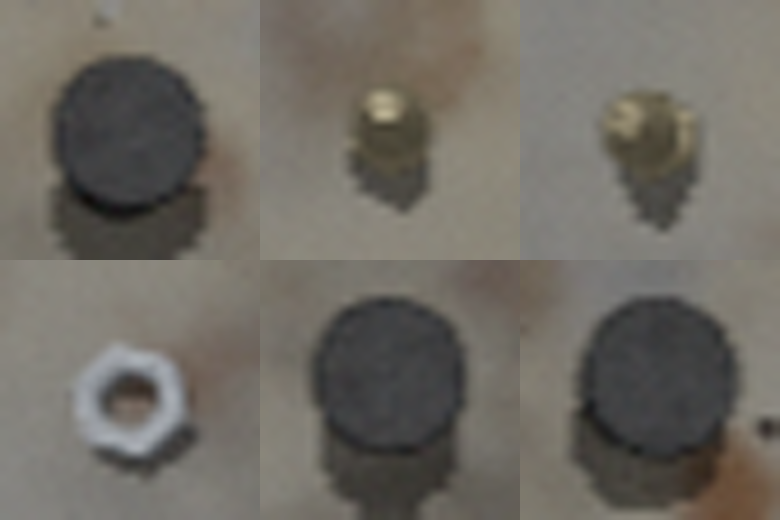

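Crop (1), the stopper at (347,217), is a black round top like the other two at (341,261) and (400,287). It is the farthest from the base, so it is the target. Next I'll redo the measurement with valid depth only and get the hex angles.

Run:
```python
from h import *
d=np.load("top0.npy");p=np.load("top0p.npy");P=cloud("top",d);Z=np.where(d>0,P[...,2],-1)
def obj(name,u,v,r=13,thr=.004):
    m=np.zeros(Z.shape,bool);m[v-r:v+r,u-r:u+r]=True;m&=Z>thr
    q=P[m];top=q[q[:,2]>q[:,2].max()-.006]
    mid=(q[:,:2].min(0)+q[:,:2].max(0))/2
    lo=q-np.r_[mid,0]; w=(lo[:,0]+1j*lo[:,1]); R=np.abs(w)
    print(name,len(q),"min",q.min(0).round(3),"max",q.max(0).round(3),"mid",mid.round(4),"mean",q.mean(0).round(4),"topmean",top.mean(0).round(4),len(top))
for a in [("S1",347,217),("S2",341,261),("S3",400,287),("nA",292,246,9),("nB",238,267,9),("nut",228,219,10),("screw",210,322),("cork",180,257),("block",315,325,48),("boxL",183,390,40),("tong",360,375,35),("blk2",295,85,45),("brown",345,142,16),("stick",280,155,35),("bottle",174,177,14)]: obj(*a)
# hex angle of the nut and foot of nozzles: convex hull min-width direction from upscaled colour masks
hsv=cv2.cvtColor(p,cv2.COLOR_RGB2HSV)
for n,u,v,z in(("nut",228,219,.009),("nA",292,246,.01),("nB",238,267,.01)):
    q=P[v-10:v+10,u-10:u+10].reshape(-1,3);zz=Z[v-10:v+10,u-10:u+10].ravel()
    q=q[zz>.0025][:,:2]
    for a in range(0,180,15):
        e=np.array([np.cos(np.radians(a)),np.sin(np.radians(a))]);w=np.ptp(q@e);print(n,a,round(w*1e3,1),end="; ")
    print()
# refine bins
m=(P[...,0]>.35)&(P[...,0]<.75)&(P[...,1]<-.13)&(P[...,1]>-.3)&(Z>.021)&(Z<.03)
print("rims",np.percentile(P[m],[1,99],axis=0).round(3).tolist())
```

```text
S1 240 min [ 0.581 -0.028  0.004] max [0.623 0.01  0.034] mid [ 0.602  -0.0086] mean [ 0.5976 -0.0089  0.0267] topmean [ 0.5972 -0.0089  0.0293] 132
S2 238 min [ 0.504 -0.014  0.004] max [0.544 0.02  0.033] mid [0.5241 0.0029] mean [0.5253 0.0019 0.0271] topmean [0.5257 0.0016 0.0286] 184
S3 239 min [ 0.461 -0.122  0.004] max [ 0.495 -0.085  0.034] mid [ 0.4781 -0.1033] mean [ 0.481  -0.0982  0.0276] topmean [ 0.482  -0.0983  0.0296] 124
nA 77 min [0.544 0.07  0.005] max [0.567 0.092 0.043] mid [0.5554 0.0809] mean [0.5504 0.0838 0.0237] topmean [0.5516 0.0843 0.039 ] 10
nB 80 min [0.507 0.168 0.004] max [0.523 0.192 0.045] mid [0.5147 0.1798] mean [0.5138 0.1758 0.0231] topmean [0.5146 0.1764 0.0416] 7
nut 95 min [0.583 0.179 0.004] max [0.61  0.211 0.014] mid [0.5966 0.1949] mean [0.5967 0.196  0.0083] topmean [0.5973 0.196  0.0097] 64
screw 100 min [0.407 0.206 0.004] max [0.439 0.243 0.05 ] mid [0.4233 0.2244] mean [0.4231 0.2199 0.0247] topmean [0.423  0.2212 0.0461] 24
cork 246 min [0.519 0.256 0.004] max [0.556 0.285 0.033] mid [0.5373 0.2708] mean [0.5317 0.2706 0.0267] topme
[... 847 characters left out ...]
0.1024 0.0514] topmean [0.7369 0.1089 0.1143] 50
bottle 560 min [0.648 0.263 0.004] max [0.699 0.315 0.104] mid [0.6736 0.2891] mean [0.6618 0.28   0.0534] topmean [0.6644 0.28   0.1004] 30
nut 0 34.1; nut 15 39.4; nut 30 42.1; nut 45 41.9; nut 60 38.9; nut 75 37.0; nut 90 33.5; nut 105 36.6; nut 120 38.0; nut 135 39.2; nut 150 39.4; nut 165 36.8; 
nA 0 29.7; nA 15 32.8; nA 30 34.7; nA 45 34.6; nA 60 32.1; nA 75 29.4; nA 90 29.4; nA 105 30.2; nA 120 31.3; nA 135 31.8; nA 150 30.0; nA 165 28.6; 
nB 0 32.8; nB 15 33.1; nB 30 36.4; nB 45 38.1; nB 60 37.1; nB 75 34.6; nB 90 32.8; nB 105 34.1; nB 120 36.1; nB 135 38.6; nB 150 38.6; nB 165 36.0; 
rims [[0.4, -0.264, 0.021], [0.709, -0.163, 0.028]]
```

Measured positions, which fit the sizes given:

| Thing | x (m) | y (m) |
|---|---|---|
| Nut | 0.597 | 0.196 |
| Nozzle A | 0.551 | 0.084 |
| Nozzle B | 0.514 | 0.176 |
| Stopper | 0.597 | -0.009 |
| Red bin centre | 0.657 | -0.2135 |
| Yellow bin centre | 0.555 | -0.2135 |
| Blue bin centre | 0.453 | -0.2135 |

Closing along world y clears every obstacle, so I'll turn the tool that way first.

Request:
{"method": "step_arm", "body": {
  "plan": [0,0,-6.5,0,0,0,1,0,0,-6.5,0,0,0,1,0,0,-6.5,0,0,0,1,0,0,-6.5,0,0,0,1,0,0,0,-30,-22,0,1,0,0,0,-30,-22,0,1,0,0,0,-30,-22,0,1,0,0,0,-30,-22,0,1,0,0,0,-30,-22,0,1,0,0,0,-30,-22,0,1],
  "squeeze": 15
}}

```text
t: 0.93
ee_pos: [0.4109, 0.3389, 0.2385]
ee_rot: [-0.001, 1.0, -0.0, -0.0]
force: [0.6, -0.4, 0.5]
width: 0.088
grasp_force: 0.0
```

Request:
{"method": "step_arm", "body": {
  "plan": [0,0,0,-31,-24,0,1,0,0,0,-31,-24,0,1,0,0,0,-31,-24,0,1,0,0,0,-31,-24,0,1,0,0,0,-31,-23,0,1,0,0,0,-31,-24,0,1,0,0,-6,0,0,30,0.7,0,0,-6,0,0,30,0.7,0,0,0,0,0,30,0.7,0,0,0,0,0,30,0.7]
}}

```text
t: 1.77
ee_pos: [0.5957, 0.1972, 0.1169]
ee_rot: [-0.105, 0.994, -0.0, -0.0]
force: [0.3, 0.2, -0.8]
width: 0.0637
grasp_force: 0.0
```

Request:
{"method": "step_arm", "body": {
  "plan": [0,0,0,0,0,30,0.6,0,0,0,0,0,0,0.6]
}}

```text
t: 1.93
ee_pos: [0.5929, 0.1969, 0.0826]
ee_rot: [-0.105, 0.994, -0.0, -0.005]
force: [0.2, 0.6, -0.9]
width: 0.0531
grasp_force: 0.0
```

Request:
{"method": "step_arm", "body": {
  "plan": [0,0,0,0,0,0,0.5,0,0,0,0,0,0,0.5]
}}

```text
t: 2.1
ee_pos: [0.5968, 0.1976, 0.0906]
ee_rot: [-0.105, 0.994, 0.0, 0.001]
force: [0.3, 0.1, 0.3]
width: 0.0444
grasp_force: 0.0
```

Run:
```python
from h import *
p,d=get_image("scene"); cv2.imwrite("pics/s1.png",cv2.resize(p[150:330,170:410,::-1],None,fx=3,fy=3)); print(bot.sense()["ee_pos"],bot.sense()["ee_rot"],bot.sense()["joint_pos"])
print(proj("scene",np.array([.597,.196,.009])),proj("scene",np.array([.597,.196,.08])))
```

```text
[0.59700409 0.19765076 0.09102   ] [-1.05066478e-01  9.94463694e-01  4.91168975e-05  1.73016072e-03] [ 1.33708117e-01  6.75293149e-01  1.33662036e+00 -2.53838334e-07
  1.12621742e+00 -1.64760992e+00]
[263.16430725 225.48580006] [261.90884275 193.29904444]
```

View pics/s1.png

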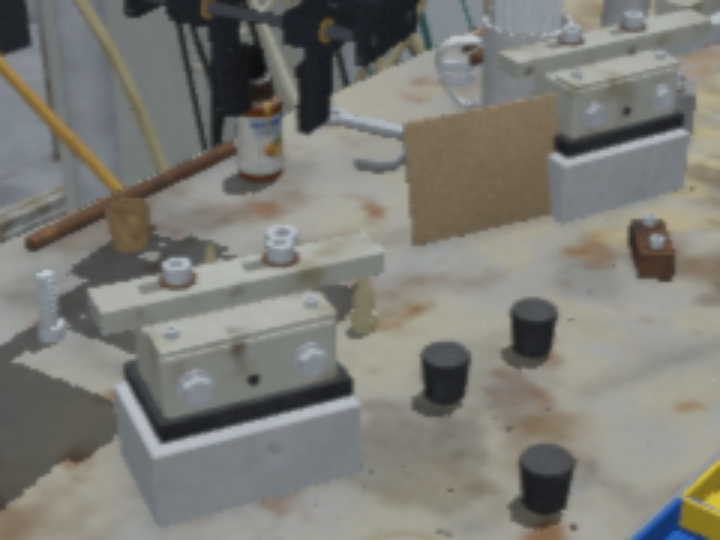

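The fingers sit over the nut, which is hidden behind the front clamp in this view. The nozzle A foot shows at crop (363,325). Now I'll descend on the nut.

Request:
{"method": "step_arm", "body": {
  "plan": [0,0,0,0,1,20,0.5,0,0,0,0,1,20,0.5,0,0,0,0,0,20,0.5,0,0,0,0,0,15,0.5,0,0,0,0,0,8,0.5,0,0,0,0,0,4,0.5,0,0,0,0,0,0,0.5,0,0,0,0,0,0,0.5]
}}

```text
t: 2.82
ee_pos: [0.5963, 0.1995, 0.0031]
ee_rot: [-0.105, 0.994, 0.0, 0.001]
force: [-0.3, -0.1, 0.4]
width: 0.0441
grasp_force: 0.0
```

Request:
{"method": "step_arm", "body": {
  "plan": [0,0,0,0,0,0,0.2,0,0,0,0,0,0,0.1,0,0,0,0,0,0,0.1,0,0,0,0,0,0,0.1,0,0,0,0,0,0,0.1,0,0,0,0,0,0,0.1,0,0,0,0,0,0,0.1]
}}

```text
t: 3.4
ee_pos: [0.5957, 0.1995, 0.0021]
ee_rot: [-0.105, 0.994, -0.0, 0.0]
force: [-0.6, 0.2, 3.6]
width: 0.0187
grasp_force: 15.0
```

The nut is gripped across its flats (18.7 mm). Next: lift, turn back, and carry it to the red bin.

Request:
{"method": "step_arm", "body": {
  "plan": [0,0,0,0,0,-15,0.1,0,0,0,0,0,-30,0.1,0,0,0,0,0,-38,0.1,0,0,0,0,0,-38,0.1,0,0,6,0,0,-38,0.1,0,0,6,0,0,-10,0.1,0,0,0,-6,-38,0,0.1,0,0,0,-6,-38,0,0.1,0,0,0,-6,-38,0,0.1,0,0,0,-6,-38,0,0.1]
}}

```text
t: 4.23
ee_pos: [0.6196, 0.0459, 0.1706]
ee_rot: [-0.001, 1.0, 0.0, -0.0]
force: [0.9, 0.6, -0.3]
width: 0.0184
grasp_force: 15.0
```

Request:
{"method": "step_arm", "body": {
  "plan": [0,0,0,-6,-38,0,0.1,0,0,0,-6,-38,0,0.1,0,0,0,-6,-38,0,0.1,0,0,0,-6,-38,0,0.1,0,0,0,-6,-38,0,0.1,0,0,0,-7,-38,0,0.1,0,0,0,0,-33,0,0.1,0,0,0,0,0,0,0.1,0,0,0,0,0,0,0.1,0,0,0,0,0,0,0.1]
}}

```text
t: 5.07
ee_pos: [0.6569, -0.2128, 0.1704]
ee_rot: [-0.001, 1.0, 0.0, -0.0]
force: [-0.1, -0.2, 0.7]
width: 0.0186
grasp_force: 15.0
```

Request:
{"method": "step_arm", "body": {
  "plan": [0,0,0,0,0,38,0.1,0,0,0,0,0,38,0.1,0,0,0,0,0,38,0.1,0,0,0,0,0,26,0.1,0,0,0,0,0,12,0.1,0,0,0,0,0,7,0.1,0,0,0,0,0,0,0.1,0,0,0,0,0,0,0.1]
}}

```text
t: 5.73
ee_pos: [0.6579, -0.2134, 0.0135]
ee_rot: [-0.001, 1.0, -0.001, 0.001]
force: [-0.4, -0.8, 0.5]
width: 0.0187
grasp_force: 15.0
```

Request:
{"method": "step_arm", "body": {
  "plan": [0,0,0,0,0,0,0.4,0,0,0,0,0,0,0.4,0,0,0,0,0,0,0.4,0,0,0,0,0,0,0.4,0,0,0,0,0,-20,0.4,0,0,0,0,0,-40,0.4,0,0,0,0,0,-40,0.5,0,0,0,0,0,-40,0.5,0,0,0,0,0,-20,0.5]
}}

```text
t: 6.48
ee_pos: [0.658, -0.2141, 0.1778]
ee_rot: [-0.0, 1.0, -0.002, 0.003]
force: [0.6, -0.0, 0.5]
width: 0.0437
grasp_force: 0.0
```

The nut is released in the red bin. Next is the stopper at (0.597, -0.009).

Request:
{"method": "step_arm", "body": {
  "plan": [0,0,0,10,34,0,0.65,0,0,0,10,34,0,0.65,0,0,0,10,34,0,0.65,0,0,0,10,34,0,0.65,0,0,0,10,34,0,0.65,0,0,0,10,34,0,0.65,0,0,0,0,0,35,0.65,0,0,0,0,0,35,0.65,0,0,0,0,0,30,0.65,0,0,0,0,0,0,0.65]
}}

```text
t: 7.32
ee_pos: [0.5939, -0.0089, 0.0666]
ee_rot: [-0.001, 1.0, 0.001, -0.005]
force: [-0.2, -0.3, -0.8]
width: 0.057
grasp_force: 0.0
```

Request:
{"method": "step_arm", "body": {
  "plan": [0,0,0,0,0,0,0.65,0,0,0,0,0,0,0.65]
}}

```text
t: 7.48
ee_pos: [0.5978, -0.0099, 0.0739]
ee_rot: [-0.0, 1.0, -0.0, 0.001]
force: [-0.5, -1.2, 0.1]
width: 0.0573
grasp_force: 0.0
```

Request:
{"method": "step_arm", "body": {
  "plan": [0,0,0,0,0,20,0.65,0,0,0,0,0,20,0.65,0,0,0,0,0,18,0.65,0,0,0,0,0,8,0.65,0,0,0,0,0,4,0.65,0,0,0,0,0,0,0.65,0,0,0,0,0,0,0.65]
}}

```text
t: 8.07
ee_pos: [0.5976, -0.0098, 0.0032]
ee_rot: [-0.0, 1.0, -0.0, 0.001]
force: [0.3, 0.0, -0.5]
width: 0.0576
grasp_force: 0.0
```

Request:
{"method": "step_arm", "body": {
  "plan": [0,0,0,0,0,0,0.4,0,0,0,0,0,0,0.25,0,0,0,0,0,0,0.2,0,0,0,0,0,0,0.2,0,0,0,0,0,0,0.2,0,0,0,0,0,0,0.2,0,0,0,0,0,0,0.2],
  "squeeze": 12
}}

```text
t: 8.65
ee_pos: [0.5969, -0.0096, 0.002]
ee_rot: [-0.0, 1.0, -0.0, 0.0]
force: [-1.3, -0.7, 3.4]
width: 0.0288
grasp_force: 12.0
```

Request:
{"method": "step_arm", "body": {
  "plan": [0,0,0,0,0,-15,0.2,0,0,0,0,0,-30,0.2,0,0,0,0,0,-35,0.2,0,0,0,0,0,-35,0.2,0,0,0,10,-14,-20,0.2,0,0,0,20,-28,0,0.2,0,0,0,20,-28,0,0.2,0,0,0,20,-28,0,0.2,0,0,0,20,-28,0,0.2,0,0,0,20,-28,0,0.2]
}}

```text
t: 9.48
ee_pos: [0.4857, -0.1647, 0.1367]
ee_rot: [-0.001, 1.0, -0.0, -0.0]
force: [0.4, 0.1, 0.1]
width: 0.0286
grasp_force: 12.0
```

Request:
{"method": "step_arm", "body": {
  "plan": [0,0,0,20,-28,0,0.2,0,0,0,14,-21,0,0.2,0,0,0,0,0,0,0.2,0,0,0,0,0,0,0.2,0,0,0,0,0,0,0.2]
}}

```text
t: 9.9
ee_pos: [0.4532, -0.2123, 0.1367]
ee_rot: [-0.0, 1.0, 0.0, 0.0]
force: [0.6, -0.4, -0.4]
width: 0.0286
grasp_force: 12.0
```

Target z ≈ 0.010.

Request:
{"method": "step_arm", "body": {
  "plan": [0,0,0,0,0,35,0.2,0,0,0,0,0,35,0.2,0,0,0,0,0,30,0.2,0,0,0,0,0,15,0.2,0,0,0,0,0,7,0.2,0,0,0,0,0,4,0.2,0,0,0,0,0,0,0.2,0,0,0,0,0,0,0.2,0,0,0,0,0,0,0.2]
}}

```text
t: 10.65
ee_pos: [0.4536, -0.213, 0.0118]
ee_rot: [-0.001, 1.0, -0.001, 0.001]
force: [-0.1, -0.4, -0.4]
width: 0.0284
grasp_force: 12.0
```

Request:
{"method": "step_arm", "body": {
  "plan": [0,0,0,0,0,0,0.35,0,0,0,0,0,0,0.45,0,0,0,0,0,0,0.5,0,0,0,0,0,0,0.5,0,0,0,0,0,0,0.5,0,0,0,0,0,-20,0.5,0,0,0,0,0,-40,0.5,0,0,0,0,0,-40,0.5,0,0,0,0,0,-40,0.5,0,0,0,0,0,-40,0.5]
}}

```text
t: 11.48
ee_pos: [0.4526, -0.2124, 0.1928]
ee_rot: [-0.0, 1.0, 0.0, -0.0]
force: [0.5, -0.5, -0.0]
width: 0.0439
grasp_force: 0.0
```

Request:
{"method": "step_arm", "body": {
  "plan": [0,0,0,-11,33,0,0.5,0,0,0,-11,33,0,0.5,0,0,0,-11,33,0,0.5,0,0,0,-11,33,0,0.5,0,0,0,-11,33,0,0.5,0,0,0,-11,33,0,0.5,0,0,0,-11,33,0,0.5,0,0,0,-11,33,0,0.5,0,0,0,-10,33,0,0.5,0,0,0,0,0,0,0.5]
}}

```text
t: 12.32
ee_pos: [0.5512, 0.0891, 0.1905]
ee_rot: [-0.003, 1.0, 0.001, 0.0]
force: [0.1, 1.1, -0.6]
width: 0.0444
grasp_force: 0.0
```

Request:
{"method": "step_arm", "body": {
  "plan": [0,0,0,0,0,35,0.5,0,0,0,0,0,35,0.5,0,0,0,0,0,35,0.5,0,0,0,0,0,0,0.5,0,0,0,0,0,0,0.5,0,0,0,0,0,0,0.5]
}}

```text
t: 12.82
ee_pos: [0.5517, 0.0841, 0.0878]
ee_rot: [-0.0, 1.0, -0.0, 0.001]
force: [-0.0, -0.5, 0.0]
width: 0.0439
grasp_force: 0.0
```

Request:
{"method": "step_arm", "body": {
  "plan": [0,0,0,0,0,25,0.5,0,0,0,0,0,25,0.5,0,0,0,0,0,20,0.5,0,0,0,0,0,10,0.5,0,0,0,0,0,5,0.5,0,0,0,0,0,0,0.5,0,0,0,0,0,0,0.5,0,0,0,0,0,0,0.5]
}}

```text
t: 13.48
ee_pos: [0.5516, 0.0843, 0.0022]
ee_rot: [-0.0, 1.0, -0.0, 0.001]
force: [0.2, 0.1, -0.6]
width: 0.0442
grasp_force: 0.0
```

Request:
{"method": "step_arm", "body": {
  "plan": [0,0,0,0,0,0,0.35,0,0,0,0,0,0,0.25,0,0,0,0,0,0,0.18,0,0,0,0,0,0,0.1,0,0,0,0,0,0,0.1,0,0,0,0,0,0,0.1,0,0,0,0,0,0,0.1],
  "squeeze": 12
}}

```text
t: 14.07
ee_pos: [0.5507, 0.0844, 0.0008]
ee_rot: [-0.0, 1.0, -0.0, 0.0]
force: [-0.6, -0.4, 2.0]
width: 0.0142
grasp_force: 12.0
```

Request:
{"method": "step_arm", "body": {
  "plan": [0,0,0,0,0,-10,0.1,0,0,0,0,0,-25,0.1,0,0,0,0,0,-35,0.1,0,0,0,0,0,-35,0.1,0,0,0,0,0,-35,0.1,0,0,0,0,0,-20,0.1,0,0,0,0,-35,0,0.1,0,0,0,0,-35,0,0.1,0,0,0,0,-35,0,0.1,0,0,0,0,-35,0,0.1]
}}

```text
t: 14.9
ee_pos: [0.5505, -0.057, 0.1616]
ee_rot: [-0.001, 1.0, -0.0, 0.0]
force: [0.0, 0.7, -0.8]
width: 0.014
grasp_force: 12.0
```

Request:
{"method": "step_arm", "body": {
  "plan": [0,0,0,2,-35,0,0.1,0,0,0,4,-35,0,0.1,0,0,0,4,-35,0,0.1,0,0,0,4,-35,0,0.1,0,0,0,4,-17,0,0.1,0,0,0,0,0,0,0.1,0,0,0,0,0,0,0.1,0,0,0,0,0,0,0.1]
}}

```text
t: 15.57
ee_pos: [0.5331, -0.2116, 0.161]
ee_rot: [-0.001, 1.0, 0.0, 0.0]
force: [-0.0, 0.2, 0.8]
width: 0.0138
grasp_force: 12.0
```

Run:
```python
from h import *
e=bot.sense()["ee_pos"];print(e);u,v=proj("scene",e).astype(int);print(u,v)
p,d=get_image("scene"); cv2.imwrite("pics/s2.png",cv2.resize(p[max(v-60,0):v+140,u-110:u+110,::-1],None,fx=2.9,fy=2.9))
```

```text
[ 0.53306796 -0.21159126  0.16103098]
447 236
```

View pics/s2.png

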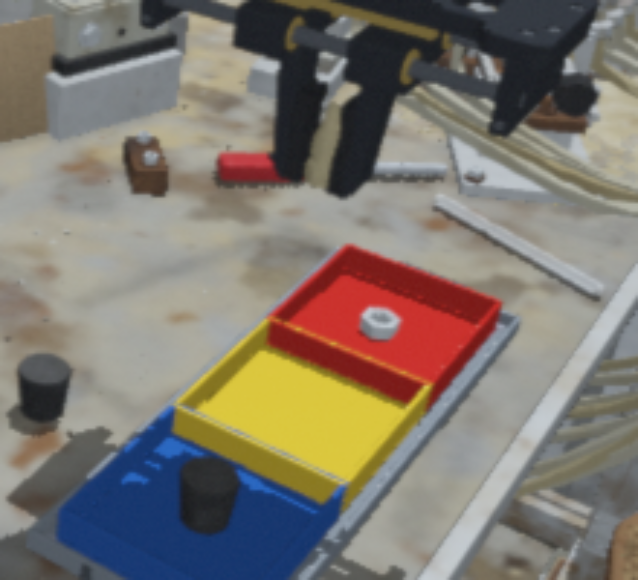

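The nut is flat in red at crop (380,322) and the stopper is upright in blue at (207,490). The held nozzle seems to lean, from foot (317,172) to top (350,90), so I'll check that against the true vertical.

Run:
```python
from h import *
e=bot.sense()["ee_pos"]
for X in ([0,0,0],[0,0,.04],[.04,0,0],[0,.04,0]): print(X,((proj("scene",e+np.array(X))-np.array([447-110,236-60]))*2.9).round(0))
p,d=get_image("scene"); cv2.imwrite("pics/s3.png",cv2.resize(p[195:255,415:475,::-1],None,fx=10,fy=10,interpolation=cv2.INTER_CUBIC))
```

```text
[0, 0, 0] [319. 174.]
[0, 0, 0.04] [332.  97.]
[0.04, 0, 0] [355. 143.]
[0, 0.04, 0] [242. 148.]
```

View pics/s3.png

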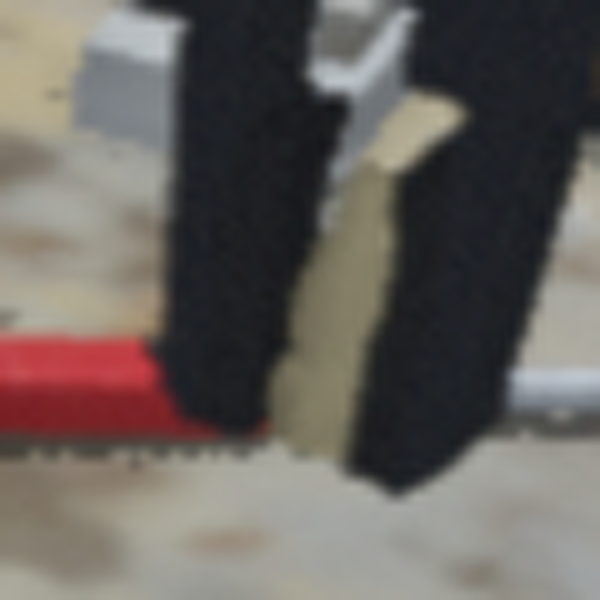

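The tip is at crop (380,160) and the foot at about (315,440). The projected vertical through the TCP runs from (320,410) to (365,144), so the nozzle is upright, and the lean was occlusion by the finger. Now I'll lower it.

Request:
{"method": "step_arm", "body": {
  "plan": [0,0,0,0,0,38,0.1,0,0,0,0,0,38,0.1,0,0,0,0,0,36,0.1,0,0,0,0,0,20,0.1,0,0,0,0,0,12,0.1,0,0,0,0,0,6,0.1,0,0,0,0,0,0,0.1,0,0,0,0,0,0,0.1,0,0,0,0,0,0,0.1]
}}

```text
t: 16.42
ee_pos: [0.5338, -0.213, 0.0123]
ee_rot: [-0.001, 1.0, -0.001, 0.001]
force: [0.2, -0.1, -1.0]
width: 0.014
grasp_force: 12.0
```

Request:
{"method": "step_arm", "body": {
  "plan": [0,0,0,0,0,1,0.1,0,0,0,0,0,0,0.1]
}}

```text
t: 16.58
ee_pos: [0.5333, -0.2128, 0.0105]
ee_rot: [-0.0, 1.0, -0.0, 0.001]
force: [-0.4, 0.5, -0.6]
width: 0.0141
grasp_force: 12.0
```

Request:
{"method": "step_arm", "body": {
  "plan": [0,0,0,0,0,1.5,0.1,0,0,0,0,0,0,0.1,0,0,0,0,0,0,0.2,0,0,0,0,0,0,0.3,0,0,0,0,0,0,0.45,0,0,0,0,0,0,0.45,0,0,0,0,0,-10,0.45,0,0,0,0,0,-40,0.45,0,0,0,0,0,-40,0.5,0,0,0,0,0,-40,0.5]
}}

```text
t: 17.42
ee_pos: [0.5326, -0.2124, 0.1405]
ee_rot: [-0.001, 1.0, 0.0, -0.0]
force: [0.9, -0.8, 0.2]
width: 0.044
grasp_force: 0.0
```

Request:
{"method": "step_arm", "body": {
  "plan": [0,0,0,0,0,-40,0.5,0,0,0,3,38,0,0.5,0,0,0,2,38,0,0.5,0,0,0,2,38,0,0.5,0,0,0,2,38,0,0.5,0,0,0,2,38,0,0.5,0,0,0,2,38,0,0.5,0,0,0,2,38,0,0.5,0,0,0,2,38,0,0.5,0,0,0,2,38,0,0.5]
}}

```text
t: 18.25
ee_pos: [0.5131, 0.1312, 0.1792]
ee_rot: [-0.0, 1.0, 0.0, 0.0]
force: [0.2, -0.2, 0.2]
width: 0.044
grasp_force: 0.0
```

Request:
{"method": "step_arm", "body": {
  "plan": [0,0,0,0,25,0,0.5,0,0,0,0,20,0,0.5,0,0,-6,0,0,0,0.5,0,0,-6,0,0,20,0.5,0,0,-6,0,0,20,0.5,0,0,-6,0,0,20,0.5,0,0,-6,0,0,30,0.5,0,0,0,0,0,0,0.5,0,0,0,0,0,0,0.5,0,0,0,0,0,0,0.5]
}}

```text
t: 19.08
ee_pos: [0.5143, 0.1744, 0.0901]
ee_rot: [-0.258, 0.966, -0.0, 0.001]
force: [0.3, 0.3, 0.8]
width: 0.044
grasp_force: 0.0
```

Run:
```python
from h import *
print(bot.sense()["ee_pos"])
p,d=get_image("top"); cv2.imwrite("pics/t2.png",cv2.resize(p[140:350,150:510,::-1],None,fx=2.2,fy=2.2,interpolation=cv2.INTER_CUBIC))
```

```text
[0.51433329 0.1744355  0.09005029]
```

View pics/t2.png

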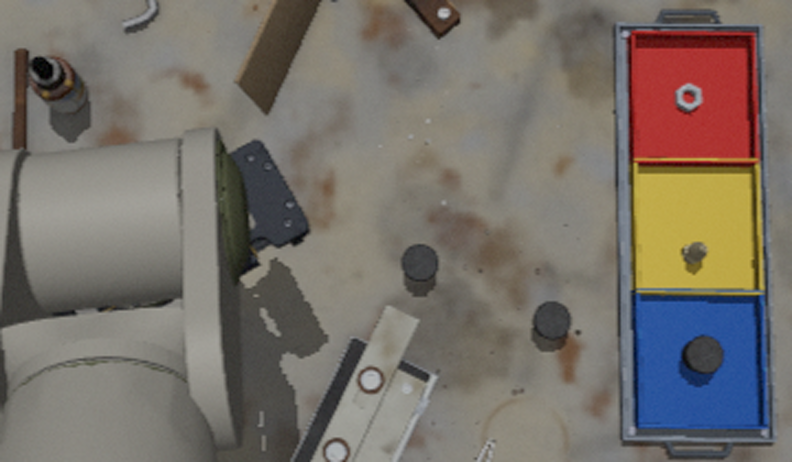

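The nut is in red at (688,97), nozzle A is standing in yellow at (694,252), and the stopper is in blue at (704,354). Now descend on nozzle B.

Request:
{"method": "step_arm", "body": {
  "plan": [0,0,0,0,2,25,0.5,0,0,0,0,0,25,0.5,0,0,0,0,0,20,0.5,0,0,0,0,0,12,0.5,0,0,0,0,0,5,0.5,0,0,0,0,0,0,0.5,0,0,0,0,0,0,0.5,0,0,0,0,0,0,0.5]
}}

```text
t: 19.8
ee_pos: [0.5134, 0.1762, 0.0026]
ee_rot: [-0.259, 0.966, -0.0, 0.001]
force: [-0.9, 0.5, -0.2]
width: 0.0437
grasp_force: 0.0
```

Request:
{"method": "step_arm", "body": {
  "plan": [0,0,0,0,0,0,0.35,0,0,0,0,0,0,0.25,0,0,0,0,0,0,0.18,0,0,0,0,0,0,0.1,0,0,0,0,0,0,0.1,0,0,0,0,0,0,0.1,0,0,0,0,0,0,0.1]
}}

```text
t: 20.38
ee_pos: [0.5126, 0.1761, 0.0013]
ee_rot: [-0.259, 0.966, 0.0, 0.0]
force: [-0.3, 0.5, 1.2]
width: 0.0139
grasp_force: 12.0
```

Same width as for A, so the grasp is on the flats. Lift, turn back and carry to (0.577, -0.213).

Request:
{"method": "step_arm", "body": {
  "plan": [0,0,0,0,0,-10,0.1,0,0,0,0,0,-25,0.1,0,0,0,0,0,-35,0.1,0,0,0,0,0,-35,0.1,0,0,0,0,0,-35,0.1,0,0,6,0,0,-20,0.1,0,0,6,0,0,0,0.1,0,0,6,0,0,0,0.1,0,0,6,0,0,0,0.1,0,0,6,0,0,0,0.1]
}}

```text
t: 21.22
ee_pos: [0.5124, 0.176, 0.162]
ee_rot: [0.002, 1.0, 0.0, 0.0]
force: [0.8, -0.0, -1.1]
width: 0.0139
grasp_force: 12.0
```

Request:
{"method": "step_arm", "body": {
  "plan": [0,0,0,-6,-35,0,0.1,0,0,0,-6,-35,0,0.1,0,0,0,-6,-35,0,0.1,0,0,0,-6,-35,0,0.1,0,0,0,-6,-35,0,0.1,0,0,0,-6,-35,0,0.1,0,0,0,-6,-35,0,0.1,0,0,0,-6,-35,0,0.1,0,0,0,-6,-35,0,0.1,0,0,0,-6,-35,0,0.1]
}}

```text
t: 22.05
ee_pos: [0.5728, -0.1756, 0.1619]
ee_rot: [-0.0, 1.0, -0.0, 0.0]
force: [0.3, 0.0, -0.6]
width: 0.0138
grasp_force: 12.0
```

Request:
{"method": "step_arm", "body": {
  "plan": [0,0,0,-4,-25,0,0.1,0,0,0,0,-14,0,0.1,0,0,0,0,0,0,0.1,0,0,0,0,0,0,0.1,0,0,0,0,0,0,0.1]
}}

```text
t: 22.47
ee_pos: [0.5769, -0.2112, 0.1615]
ee_rot: [-0.001, 1.0, 0.0, -0.0]
force: [0.2, 0.0, -1.1]
width: 0.014
grasp_force: 12.0
```

Request:
{"method": "step_arm", "body": {
  "plan": [0,0,0,0,0,38,0.1,0,0,0,0,0,38,0.1,0,0,0,0,0,36,0.1,0,0,0,0,0,20,0.1,0,0,0,0,0,12,0.1,0,0,0,0,0,6,0.1,0,0,0,0,0,0,0.1,0,0,0,0,0,2,0.1,0,0,0,0,0,0,0.1,0,0,0,0,0,0,0.1]
}}

```text
t: 23.3
ee_pos: [0.5775, -0.2131, 0.0105]
ee_rot: [-0.001, 1.0, -0.001, 0.001]
force: [0.3, 0.1, -0.2]
width: 0.0138
grasp_force: 12.0
```

Request:
{"method": "step_arm", "body": {
  "plan": [0,0,0,0,0,0.5,0.1,0,0,0,0,0,0,0.1,0,0,0,0,0,0,0.2,0,0,0,0,0,0,0.3,0,0,0,0,0,0,0.45,0,0,0,0,0,0,0.45,0,0,0,0,0,-10,0.45,0,0,0,0,0,-40,0.45,0,0,0,0,0,-40,0.5,0,0,0,0,0,-40,0.5]
}}

```text
t: 24.13
ee_pos: [0.5766, -0.2127, 0.141]
ee_rot: [-0.0, 1.0, 0.0, -0.0]
force: [-0.0, 0.1, 0.7]
width: 0.0443
grasp_force: 0.0
```

Request:
{"method": "step_arm", "body": {
  "plan": [0,0,0,0,0,-20,0.5,0,0,0,0,35,0,0.5,0,0,0,0,35,0,0.5,0,0,0,0,35,0,0.5,0,0,0,0,35,0,0.5,0,0,0,0,0,0,0.5,0,0,0,0,0,0,0.5]
}}

```text
t: 24.72
ee_pos: [0.5769, -0.0717, 0.1596]
ee_rot: [-0.002, 1.0, -0.0, 0.0]
force: [-0.4, 0.3, 0.3]
width: 0.0438
grasp_force: 0.0
```

Run:
```python
from h import *
p,d=get_image("scene"); a=cv2.resize(p[220:420,330:530,::-1],(600,600));cv2.imwrite("pics/s4.png",a[:560])
p2,d2=get_image("top");P=cloud("top",d2);Z=np.where(d2>0,P[...,2],-1)
for n,x,y,lo in(("nA",.533,-.213,.03),("nB",.577,-.212,.03),("stop",.4535,-.213,.03),("nut",.658,-.213,.012),("screw",.423,.221,.04),("cork",.532,.272,.025)):
    q=P[(abs(P[...,0]-x)<.02)&(abs(P[...,1]-y)<.02)&(Z>lo)&(Z<.06)];print(n,q.mean(0).round(4) if len(q) else None,q[:,2].max().round(3) if len(q) else 0)
```

```text
nA None 0
nB None 0
stop [ 0.4544 -0.2114  0.0347] 0.04
nut None 0
screw [0.4233 0.2213 0.0451] 0.05
cork [0.5319 0.2716 0.0283] 0.035
```

View pics/s4.png

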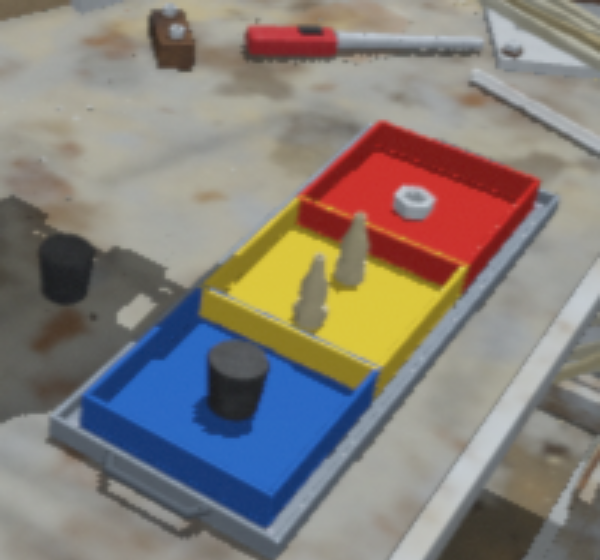

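Both nozzles stand in yellow at (312,300) and (350,250), the stopper stands in blue at (237,380), and the nut lies flat in red at (414,202). The screw and cork have not moved, at (0.423, 0.221) and (0.532, 0.272). In the top view the arm hid the nozzles and the nut, so those three rest on the scene view. Handing in.

```bash
python3 -c "
from workcell import finish_job
print(finish_job())"
```

```text
the job is handed in; nothing more can be done
None
```

I packed the caddy and handed the job in at about 25 s: both nozzles stand in yellow, the stopper in blue and the nut lies flat in red, with the screw and cork left in place; the judge's verdict was not shown.

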